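# Hold the caddy's flip lid open by its thumb paddle

## Robot

A 6-joint arm with a two-finger parallel gripper is mounted at the origin on the work surface. World frame = base frame: x ahead of the robot, y to its left, z up, the work surface at z = 0. Lengths are in mm, angles in degrees, forces in N, time in s.
With the tool pointing down it reaches from about 300 to 750 mm from the base axis. Payload 8.5 kg.
Tool frame: the origin (TCP) lies at the very end of the fingers, on their centre line; the grasp point (between the pads) lies 19 mm behind it (arm.pinch_z is the z of the grasp point in the tool frame, in mm); z points along the fingers, y is the line along which they close (so a half turn about z gives the same grasp; the last joint's range is limited). The gripper opens to 85 mm and grips with 20 to 120 N. Pads are 22 mm wide; open, the fingers measure 114 mm over their backs; the gripper's body (76 mm by 85 mm) begins 54 mm behind the grasp point. The pads swing forward as they close: fully open they stand 13 mm farther back than shut.
Start: joints at [51.606, 21.807, 74.336, -0, 83.858, -12.336], TCP at [241.594, 494.077, 231.322] pointing down, gripper open.
Joint ranges: [-178.18, 178.18], [-50.72, 133.34], [12.68, 142.11], [-81.47, 261.47], [9.98, 163.14], [-165.26, 165.26]. Speed limits (degrees/s): [136.94, 136.94, 180, 180, 180, 180].

## Interface

Orientations are given as a 3x3 rotation matrix whose columns are the frame's x, y, z axes.
In Python, from cell import arm gives the robot as it stands.
- The arm moves only by the tool step_arm, never from a script. Its argument "deltas" is text: rows parted by semicolons, each of 6 numbers parted by spaces: the shift along the tool's x, y, z as a fraction of full scale, then the turn, a rotation vector about the tool's x, y, z as a fraction of full scale. In form: x y z ax ay az; .... A call has exactly 10 rows; each row is the pose to reach, as a shift and turn from the pose commanded when the call began, along the tool's axes at that moment; what a row does not reach only later rows make up. Full scale, the value 1, is 0.3 m for a shift and 120 degrees for a turn. A row lasts 1/12 s, in which the tool goes at most 41.7 mm and 7.16 degrees, less where a joint would pass 70% of its speed; a pose out of reach is approached as far as the arm can. A call with a number of a shift or a turn outside -1 to 1 is refused whole. A call with a gripper value outside its range is refused whole. "grip" is the closure, from -1 (fully open) to 1 (shut), set as the call begins (left out, the last holds). The fingers move at their own pace and stop on an object; "newtons" is the grip in N (left out, the last holds). Time passes only in rows, so rows that repeat a pose let the fingers close, or fill a call up. It gives the time, the measured TCP pose, the force, the opening and the grip force at its end, in the units of the state.
- arm.sense(): the state, without advancing time (a new reading comes with each control period).
- arm.camera(name): name is "scene" or "top" or "wrist"; returns a dict with "image" (480x640x3 uint8, red, green, blue), "z_map" (480x640 float32, mm along the optical axis (not along the pixel's ray), 0 where there is no reading), "intrinsics" (3x3 intrinsics, pixels), "rvec" (rotation vector, rad) and "tvec" (3), from world to camera coordinates, as OpenCV has them. Camera axes: x right, y down, z forward; pixel columns grow to the right and rows downward; lengths in mm; the calibration is good to about 2 mm. A picture is of the moment at which its call begins.
- arm.sign_off(): hands the job in; it is judged then, once.
The state is a dict: "time_s": time; "joint_positions": joint angles; "qd": joint speeds; "joint_efforts": joint torques, N m; "tcp_pos": TCP position; "orientation": TCP orientation; "wrist_force": force on the tool from outside, world axes, zero at the start; "moment": the same for the moment, N m; "opening": finger opening in mm; "grip_force": force on a finger pad.
Only numpy, scipy, OpenCV 4.12 (cv2) and the standard library are available. Lean on these libraries where they do the work, as an engineer would, in place of code of your own. Each camera call takes 0.05 s, during which the arm holds its last target. There are 200 camera calls.

## Task

Two round plastic caddies with rocking flip lids stand on the glass corner shelf. On the larger caddy, press the raised thumb paddle fully down with the fingertips so that the lid's front flap swings fully open, and finish while still pressing it down, so that I can drop my hair clip in. Press without forcing it, do not slide, tip or lift the caddy, and leave the smaller caddy and everything else on the shelf as they are.

Things in the scene. Friction and masses are not known exactly. Their poses are not given: they have to be found in the camera images.
- shelf: fixed corner shelf of clear glass about 520 x 740 mm, 10 mm thick; origin on its top face, z up. All loose things stand on this face. A tiled upstand 62 mm higher than the glass runs along its far edge (280 mm from the origin along its x) and its right edge (400 mm from the origin along its -y)
- caddy: the larger caddy, loose on the glass: round white plastic tub, 130 mm diameter, 90 mm high, 0.45 to 0.7 kg with its grey lid. Origin at the centre of its underside, z up, x from the thumb paddle towards the flap. The half on its -x side is closed by a fixed flat deck at 90 mm; the other half is the mouth, covered by the flap
- caddy_pin (a point): middle of the larger caddy's hinge pin, 102 mm above the caddy's underside and 10 mm from its centre towards the paddle; the pin runs along the caddy's y
- caddy_lid (a joint): the larger caddy's rocking lid, one stiff piece of paddle and flap, in rad: 0 = flap shut, paddle sloping up at 31 degrees; 0.70 = end stop, paddle pressed fully down, past level, to just above the deck and rim (sloping 9 degrees down) and flap raised 40 degrees. A return spring shuts it when let go; pressing at the pad takes about 1 to 3 N
- caddy_paddle: thumb paddle of the larger caddy's lid: flat rounded tongue 50 mm long (from the pin), 42 mm wide, 5 mm thick, its free end away from the flap; shut, it slopes upwards and outwards from the pin with its end 26 mm above the pin, still inside the tub's outline. Origin on the pin's middle; axes turn with the lid and equal the caddy's when shut
- caddy_pad (a point): where the thumb presses the larger caddy's paddle: middle of its width on the ribbed upper face, 38 mm from the pin; moves with the paddle (pressed fully down it is 38 mm from the pin on the side away from the flap, and 3 mm below the pin's middle)
- caddy_flap: front flap of the larger caddy's lid, a D-shaped plate 4 mm thick reaching 75 mm from the pin; it rises to about 43 mm above the pin when open. Origin on the pin's middle
- small_caddy: the smaller caddy, same make with the same kind of lid, to be left shut and alone: 92 mm diameter, 70 mm high to the deck, its paddle's end 19 mm higher than its pin. Origin at the centre of its underside, z up, x from its paddle towards its flap
- small_caddy_lid (a joint): the smaller caddy's lid in rad, 0 = shut
- tumbler: white ceramic toothbrush holder, 72 mm diameter, 95 mm high, with two toothbrushes standing up to 190 mm high; origin at the centre of its underside
- hair_clip: blue plastic claw hair clip, 70 x 36 mm, 45 mm high, standing on its teeth; origin at the centre of its underside, x along it
- steel_mirror: steel hand mirror lying flat, 208 mm long along its y, disc 96 mm wide, 9 mm thick; origin at the middle of its length, underside
- soap_dish: white ceramic dish with a bar of soap, 120 x 80 mm, 30 mm high; origin at the centre of its underside
- nail_brush: wooden nail brush, 85 x 34 mm, 28 mm high, bristles down; origin at the centre of its underside
- shampoo: closed plastic bottle, 60 mm diameter, 170 mm high; origin at the centre of its underside
There are look-alikes about, which are no part of the job. What is shaped like the caddy but pink or turquoise is not meant.

How it is judged:
By the outcome, as a careful person would: the job done as asked, in the order asked, and still so for the second after the job is handed in, while the arm keeps its last pose, push and grip.
It also fails if it takes over 35 s, if anything falls off the work surface, if the arm or the gripper's body presses on something with over 40 N, if the wrist force passes 120 N, or if a joint passes its speed limit or range.

## Working session

There is one attempt and no reset: what is moved stays moved. The work goes in short steps, Python scripts to look and compute and a tool call to move; the robot and the scene stay as the last step left them, time stands still between calls to the robot, and variables do not carry over. Pictures are saved under pics/ and viewed, at most 10 in all, crops included, and the job is handed in when it is done.

Besides the shell and the picture viewer there is one more tool, called after "Emit:" in YAML: its name, and indented under it one key for each argument. step_arm: Moves the arm, as the interface text tells. Its arguments: {"type":"object","properties":{"deltas":{"type":"string"},"grip":{"type":"number"},"newtons":{"type":"number"}},"required":["deltas"]}

```bash
mkdir -p pics; cat > h.py <<'E'
import numpy as np, cv2
from cell import arm
def cam(n):
    c=arm.camera(n); c['R']=cv2.Rodrigues(np.array(c['rvec'],float))[0]; c['t']=np.array(c['tvec'],float).ravel(); c['K']=np.array(c['intrinsics']); return c
def pts(c):
    z=c['z_map']; v,u=np.mgrid[:480,:640]; K=c['K']
    p=np.dstack([(u-K[0,2])/K[0,0]*z,(v-K[1,2])/K[1,1]*z,z]).astype(float)
    w=(p-c['t'])@c['R']; w[z==0]=np.nan; return w
def save(c,n): cv2.imwrite(f'pics/{n}.png',c['image'][:,:,::-1])
E
python3 - <<'E'
from h import *
for n in('top','scene'):
    c=cam(n); save(c,n+'1'); np.savez('/tmp/'+n+'.npz',**{k:c[k] for k in('image','z_map','K','R','t')})
    print(n,-c['R'].T@c['t'],(c['z_map']>0).mean())
print(arm.sense())
E
```

```text
top [ 244.42153587 -173.5106369  1443.85889822] 0.9957747395833333
scene [1077.75247356   96.17901288 1148.05178925] 0.9959928385416666
{'time_s': 0.1, 'joint_positions': array([ 5.16046873e+01,  2.18382505e+01,  7.43794916e+01,  1.19845771e-03,
        8.38561099e+01, -1.23371668e+01]), 'qd': array([-0.04629398, -0.05938513, -0.22086109, -0.01479885,  0.01417686,
       -0.00220039]), 'joint_efforts': array([ 4.39463576e-03, -4.49220049e+01, -2.31659192e+01, -5.28585133e-05,
        3.58641402e-03, -3.45842736e-06]), 'tcp_pos': array([241.45473711, 493.88534805, 230.76841587]), 'orientation': array([[-8.98347598e-01,  4.39284562e-01, -8.16851866e-04],
       [ 4.39285222e-01,  8.98347093e-01, -9.97298937e-04],
       [ 2.95718473e-04, -1.25475206e-03, -9.99999169e-01]]), 'wrist_force': array([-0.43111124, -0.40541573, -0.41341983]), 'moment': array([-0.02801281, -0.00277684,  0.0031568 ]), 'grip_force': 0.0, 'opening': 85.59106911404112}
```

View pics/top1.png

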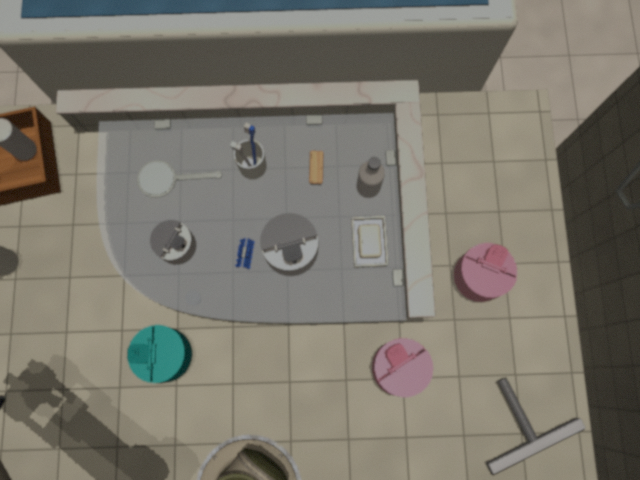

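View pics/scene1.png

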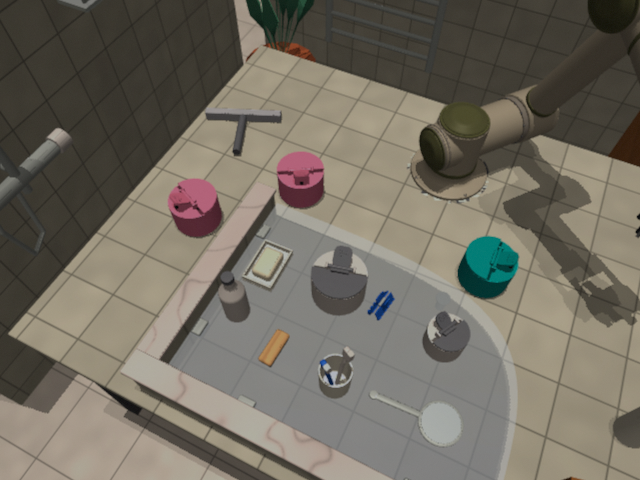

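Candidates: the white and grey caddy at top (290,243), the smaller white one at (172,241), turquoise at (158,354), and pink at (403,367) and (487,270). The first fits, being the larger white and grey one, on the glass. I'll confirm it in a crop and measure it.

```bash
python3 - <<'E'
from h import *
c=dict(np.load('/tmp/top.npz')); w=pts(c)
cv2.imwrite('pics/crop1.png',cv2.resize(c['image'][205:285,240:340,::-1],(800,640)[:2],interpolation=cv2.INTER_CUBIC)[:600])
print('glass/surface z',[(p,np.round(w[p[1],p[0]])) for p in[(330,290),(220,290),(350,300),(290,300),(150,300),(410,250)]])
g=np.nanmedian(w[285:305,300:350,2]);print('g',g)
for name,(u0,u1,v0,v1) in {'big':(245,335,200,285),'small':(145,200,215,270)}.items():
    q=w[v0:v1,u0:u1].reshape(-1,3); im=c['image'][v0:v1,u0:u1].reshape(-1,3)
    s=q[:,2]-g
    for lo,hi in((60,75),(80,96),(96,106),(106,140)):
        m=(s>lo)&(s<hi); 
        if m.sum()>5:
            (cx,cy),r=cv2.minEnclosingCircle(q[m][:,:2].astype(np.float32)); print(name,lo,hi,m.sum(),np.round(q[m].mean(0),1),'circ',round(cx,1),round(cy,1),round(r,1))
    m=s>20;hi=q[m][np.argsort(-s[m])[:8]];print(hi.round(1))
np.set_printoptions(linewidth=250)
print((w[208:280:3,255:326:4,2]-g).round(0).astype(int))
E
```

```text
glass/surface z [((330, 290), array([ 447., -203.,   56.])), ((220, 290), array([454.,  55.,  63.])), ((350, 300), array([ 422., -249.,   57.])), ((290, 300), array([ 426., -108.,   55.])), ((150, 300), array([444., 238.,  -3.])), ((410, 250), array([ 523., -387.,  122.]))]
g 59.123303786435464
big 60 75 67 [ 493.4 -122.6  126.9] circ 540.0 -113.8 62.0
big 80 96 1430 [ 539.3 -113.9  150.7] circ 546.3 -112.5 65.3
big 96 106 774 [ 565.9 -108.   157.8] circ 547.2 -112.2 64.3
big 106 140 349 [ 517.3 -118.3  176.7] circ 526.8 -115.4 35.7
[[ 500.8 -127.1  193.4]
 [ 492.5 -120.4  191.8]
 [ 494.9 -116.1  191.3]
 [ 501.  -133.5  191.1]
 [ 503.1 -140.   190.6]
 [ 499.1 -127.   190.6]
 [ 497.1 -122.6  190.4]
 [ 499.1 -131.3  190.2]]
small 60 75 647 [558.4 151.6 129.6] circ 564.1 157.6 47.9
small 80 96 223 [558.7 152.1 145.9] circ 564.1 162.8 42.1
small 96 106 70 [548.1 130.4 159.3] circ 549.6 133.8 15.3
[[547.5 124.7 168.1]
 [543.6 129.5 166. ]
 [539.1 125.1 165.3]
 [537.2 134.  164.8]
 [546.2 123.4 163.6]
 [535.3 136.6 163.2]
 [550.9 123.7 163. ]
 [546.4 125.8 162.9]]
[[                   1   
[... 8528 characters left out ...]
                   -2                   23                   27                   37                   24
                    18                   -3                   -5                   -3                    1                    0                   -5]
 [                   1                   -2                    4                   -2                    2                    1                   -3                   -3                   -4                    3                    5
                     3                   -4                   -7                    3                    2                    5                    3]]<stdin>:15: RuntimeWarning: invalid value encountered in cast
```

View pics/crop1.png

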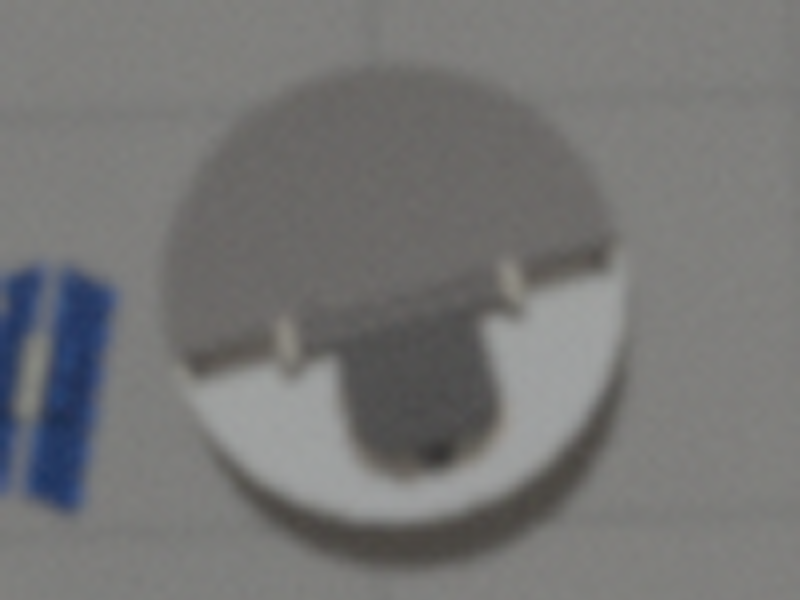

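The crop shows the larger white tub with grey lid: its paddle points towards the robot, with the end near crop (420,460), and the hinge line runs from (190,365) to (610,250). The diameter of 130 mm and paddle end height of 130 mm match. Next I work out the caddy's yaw and the approach.

```bash
cat >> h.py <<'E'
from scipy.spatial.transform import Rotation as Rn
def ray(c,u,v,z):
    d=c['R'].T@np.linalg.inv(c['K'])@[u,v,1]; o=-c['R'].T@c['t']; return o+d*(z-o[2])/d[2]
def target(yaw,tilt):
    # tool x = horizontally away from flap, z down; tilt leans the body away from the flap
    X=np.array([-np.cos(yaw),-np.sin(yaw),0]); Z=np.array([0,0,-1.]); Y=np.cross(Z,X)
    a=np.radians(tilt); z=np.cos(a)*Z-np.sin(a)*X; x=np.cross(Y,z); return np.column_stack([x,Y,z])
def delta(P,R):
    s=arm.sense(); R0=np.array(s['orientation']); return np.round(R0.T@(np.array(P)-s['tcp_pos'])/300,4),np.round(Rn.from_matrix(R0.T@R).as_rotvec(degrees=True)/120,4)
E
python3 - <<'E'
from h import *
c=dict(np.load('/tmp/top.npz'))
a,b=ray(c,263.75,250.6,155),ray(c,316.25,236.25,155); d=a-b; print(a,b)
yaw=np.arctan2(-d[0],d[1]); print('yaw hinge',np.degrees(yaw))
w=pts(c);q=w[205:285,245:335].reshape(-1,3);p=q[q[:,2]>59+112];print('paddle yaw',np.degrees(np.arctan2(-112.3-p[:,1].mean(),547-p[:,0].mean())), p.mean(0))
C=np.array([547,-112.3]);ax=np.array([np.cos(yaw),np.sin(yaw)])
print('pad shut',C-41*ax,'pressed',C-48*ax)
print(delta([*(C-41*ax),231],target(yaw,8)))
E
```

```text
[525.27134341 -56.57017083 155.        ] [ 554.45533119 -174.16580116  155.        ]
yaw hinge 13.937646102665125
paddle yaw 13.267432445088811 [ 510.39816256 -120.93034321  180.767418  ]
pad shut [ 507.20710435 -122.17549773] pressed [ 500.41319533 -123.86155832]
(array([-1.6979e+00, -1.4557e+00,  6.0000e-04]), array([-0.0238, -0.0643, -0.3327]))
```

Emit:
step_arm:
  deltas: "-0.06 -0.05 0 0 0 -0.04; -0.16 -0.14 0 0 0 -0.08; -0.27 -0.23 0 0 0 -0.12; -0.38 -0.33 0 0 0 -0.16; -0.49 -0.42 0 0 0 -0.2; -0.6 -0.52 0 0 0 -0.24; -0.71 -0.61 0 0 0 -0.28; -0.8 -0.69 0 0 0 -0.31; -0.87 -0.75 0 0 0 -0.335; -0.93 -0.8 0 0 0 -0.335"
  grip: 1
  newtons: 20

```text
time_s: 0.93
tcp_pos: [387.3, 153.5, 231.2]
orientation: [[-0.969, -0.245, -0.0], [-0.245, 0.969, -0.0], [0.0, -0.0, -1.0]]
wrist_force: [0.1, 0.6, 0.3]
opening: 0.1
grip_force: 0.0
```

```bash
python3 - <<'E'
from h import *
y=np.radians(13.6);ax=np.array([np.cos(y),np.sin(y)]);C=np.array([547,-112.3])
print(delta([*(C-41*ax),225],target(y,8)),arm.sense()['tcp_pos'],arm.sense()['joint_positions'])
E
```

```text
(array([-0.1621, -0.988 ,  0.0208]), array([ 0.0002, -0.0669,  0.0049])) [387.33757347 153.49000343 231.19510182] [ 5.24825897e+00  8.31571379e+00  9.35371627e+01 -1.90432523e-02
  7.81671481e+01 -9.89394750e+01]
```

Emit:
step_arm:
  deltas: "-0.02 -0.09 0 0 -0.02 0; -0.035 -0.21 0 0 -0.04 0; -0.055 -0.34 0 0 -0.067 0; -0.08 -0.47 0 0 -0.067 0; -0.1 -0.6 0 0 -0.067 0; -0.12 -0.73 0 0 -0.067 0; -0.14 -0.85 0 0 -0.067 0; -0.155 -0.94 0 0 -0.067 0.005; -0.162 -0.988 0.01 0 -0.067 0.005; -0.162 -0.988 0.02 0 -0.067 0.005"

```text
time_s: 1.77
tcp_pos: [507.0, -121.8, 224.5]
orientation: [[-0.963, -0.232, 0.135], [-0.229, 0.973, 0.033], [-0.139, 0.001, -0.99]]
wrist_force: [-0.4, 1.2, -1.1]
opening: -0.0
grip_force: 0.0
```

```bash
python3 - <<'E'
from h import *
s=arm.sense();print(s['tcp_pos'],s['wrist_force'],s['orientation'][:,2])
c=cam('wrist');save(c,'w1');t=cam('scene')
p=c['K']@(c['R']@s['tcp_pos']+c['t']);print('tcp px',p/p[2])
i=t['image'][200:350,240:440,::-1];cv2.imwrite('pics/s2.png',np.hstack([cv2.resize(i,(800,600),interpolation=cv2.INTER_CUBIC)]))
E
```

```text
[ 506.95547435 -121.83322037  224.4651272 ] [-0.35713906  1.17913341 -1.12460349] [ 0.13532117  0.03312181 -0.99024801]
tcp px [320.03476839 310.6329598    1.        ]
```

View pics/w1.png

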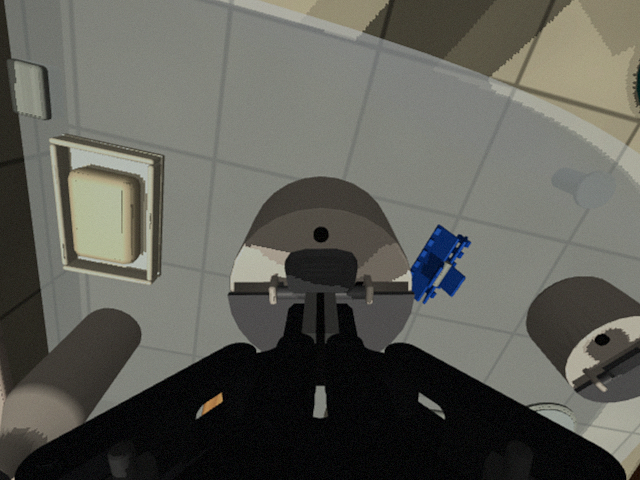

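View pics/s2.png

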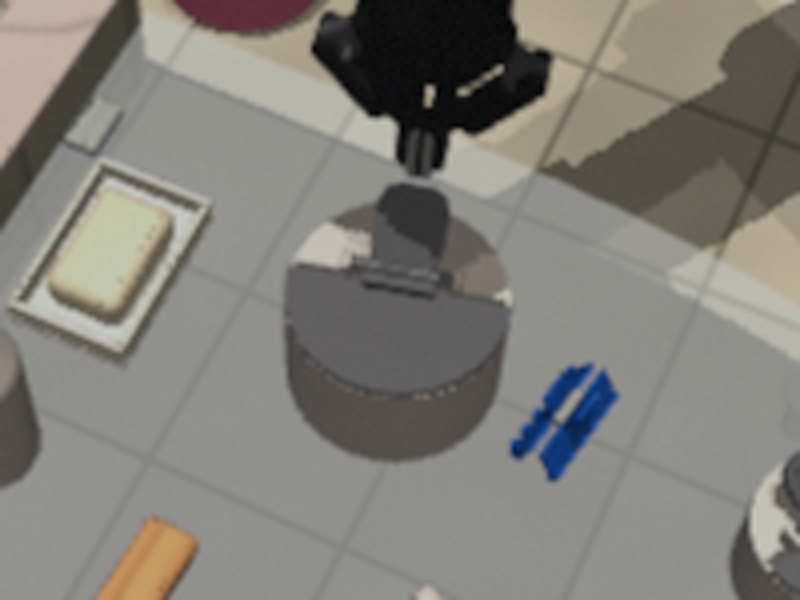

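The wrist view shows the paddle at (321,268) and the hinge line level at row 292, so the tool is square and centred on it. The scene crop shows the shut fingertips above the paddle end. I'll check the pin and paddle end by casting rays, then compute the press path.

```bash
python3 - <<'E'
from h import *
y=np.radians(13.6);ax=np.array([np.cos(y),np.sin(y)]);C=np.array([547,-112.3])
c=cam('wrist')
for n,u,v,z in(('pin',321,291,161),('lug L',272,291,164),('lug R',369,291,164),('paddle end',321,250,187)):
    P=ray(c,u,v,z); print(n,P.round(1),'from centre along x',((P[:2]-C)@ax).round(1),'y',((P[:2]-C)@[-ax[1],ax[0]]).round(1))
w=pts(c);print('paddle depth pts',[w[v,321].round(1) for v in(252,258,265,272,280)])
R=target(y,8)
for r,z in((41,197),(41,192),(43,184),(46,176),(47.5,168),(48,162),(48,158)): print(r,z,delta([*(C-r*ax),z],R))
E
```

```text
pin [ 534.4 -111.1  161. ] from centre along x -12.0 y 4.2
lug L [ 540.  -142.9  164. ] from centre along x -14.0 y -28.1
lug R [525.2 -80.7 164. ] from centre along x -13.8 y 35.8
paddle end [ 492.6 -121.3  187. ] from centre along x -55.0 y 4.1
paddle depth pts [array([ 493.8, -121. ,  186.9]), array([ 496.8, -120.3,  188.2]), array([ 502.1, -119. ,  186.1]), array([ 508.3, -117.5,  182.8]), array([ 518.2, -115. ,  174.6])]
41 197 (array([ 0.0109, -0.013 ,  0.0921]), array([ 0.001 , -0.0002, -0.0002]))
41 192 (array([ 0.0133, -0.0131,  0.1086]), array([ 0.001 , -0.0002, -0.0002]))
43 184 (array([ 0.0236, -0.0131,  0.1341]), array([ 0.001 , -0.0002, -0.0002]))
46 176 (array([ 0.0372, -0.0132,  0.1591]), array([ 0.001 , -0.0002, -0.0002]))
47.5 168 (array([ 0.0458, -0.0132,  0.1849]), array([ 0.001 , -0.0002, -0.0002]))
48 162 (array([ 0.0502, -0.0133,  0.2044]), array([ 0.001 , -0.0002, -0.0002]))
48 158 (array([ 0.0521, -0.0133,  0.2176]), array([ 0.001 , -0.0002, -0.0002]))
```

Both views agree within about 4 mm. The wrist view already has the paddle centred, so I keep y and shift about 1 mm outwards.

Emit:
step_arm:
  deltas: "0.004 0 0.02 0 0 0; 0.008 0 0.05 0 0 0; 0.012 0 0.075 0 0 0; 0.014 0 0.092 0 0 0; 0.016 0 0.1 0 0 0; 0.017 0 0.108 0 0 0; 0.02 0 0.115 0 0 0; 0.022 0 0.122 0 0 0; 0.026 0 0.128 0 0 0; 0.028 0 0.134 0 0 0"

```text
time_s: 2.75
tcp_pos: [503.7, -120.4, 184.4]
orientation: [[-0.963, -0.234, 0.136], [-0.232, 0.972, 0.033], [-0.14, 0.0, -0.99]]
wrist_force: [-1.0, -0.7, 1.2]
opening: 0.1
grip_force: 0.6
```

```bash
python3 - <<'E'
from h import *
y=np.radians(13.6);ax=np.array([np.cos(y),np.sin(y)]);C=np.array([546,-108.3])
s=arm.sense();print(s['tcp_pos'],s['wrist_force'],s['moment'])
R=target(y,8)
for r,z in((44,180),(46,174),(47.5,168),(48,162),(48,158)): print(r,z,delta([*(C-r*ax),z],R))
E
```

```text
[ 503.70340236 -120.35947063  184.3862242 ] [-1.00622444 -0.74149401  1.22298893] [-0.08633653  0.0770759  -0.01695816]
44 180 (array([0.0022, 0.0059, 0.0145]), array([ 0.0001,  0.0005, -0.0005]))
46 174 (array([0.0116, 0.0059, 0.0333]), array([ 0.0001,  0.0005, -0.0005]))
47.5 168 (array([0.0194, 0.0059, 0.0524]), array([ 0.0001,  0.0005, -0.0005]))
48 162 (array([0.0238, 0.0059, 0.072 ]), array([ 0.0001,  0.0005, -0.0005]))
48 158 (array([0.0257, 0.0059, 0.0852]), array([ 0.0001,  0.0005, -0.0005]))
```

Emit:
step_arm:
  deltas: "0.001 0 0.006 0 0 0; 0.003 0 0.014 0 0 0; 0.006 0 0.021 0 0 0; 0.009 0 0.028 0 0 0; 0.012 0 0.035 0 0 0; 0.015 0 0.042 0 0 0; 0.018 0 0.049 0 0 0; 0.02 0 0.055 0 0 0; 0.022 0 0.061 0 0 0; 0.023 0 0.066 0 0 0"

```text
time_s: 3.58
tcp_pos: [500.0, -121.2, 163.7]
orientation: [[-0.963, -0.234, 0.136], [-0.232, 0.972, 0.033], [-0.14, 0.001, -0.99]]
wrist_force: [2.1, 0.3, 1.7]
opening: 0.1
grip_force: 0.9
```

```bash
python3 - <<'E'
from h import *
s=arm.sense();print(s['tcp_pos'],s['wrist_force'],s['moment'])
c=cam('scene');i=c['image'][200:350,240:440,::-1];cv2.imwrite('pics/s3.png',cv2.resize(i,(800,600),interpolation=cv2.INTER_CUBIC))
E
```

```text
[ 499.9591339  -121.21219933  163.68402175] [2.14643813 0.32638799 1.70195876] [ 0.03096449 -0.25041028 -0.0302325 ]
```

View pics/s3.png

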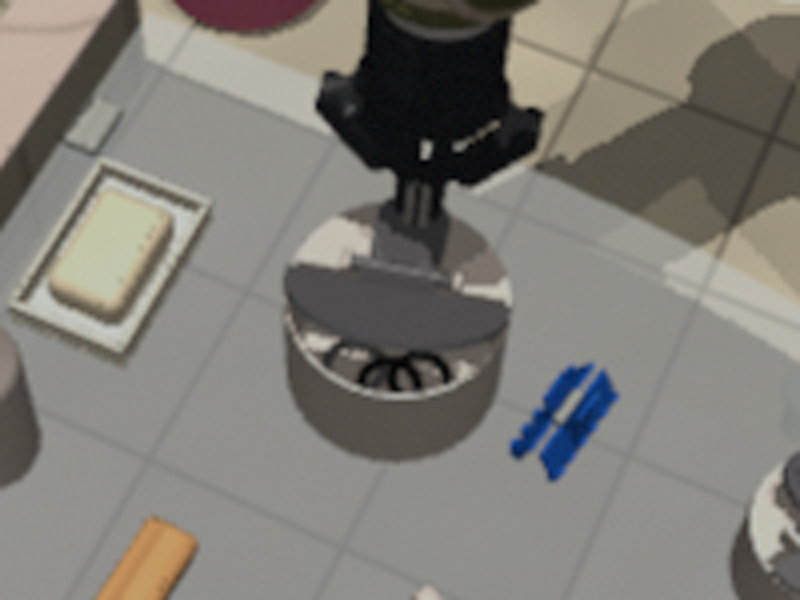

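The flap is partly open and the tub's outline is unchanged at crop (285–512, 200–460). I continue gently to the stop.

Emit:
step_arm:
  deltas: "0 0 0.002 0 0 0; 0 0 0.004 0 0 0; 0.001 0 0.006 0 0 0; 0.001 0 0.008 0 0 0; 0.001 0 0.01 0 0 0; 0.001 0 0.012 0 0 0; 0.001 0 0.013 0 0 0; 0.001 0 0.014 0 0 0; 0.001 0 0.014 0 0 0; 0.001 0 0.014 0 0 0"

```text
time_s: 4.47
tcp_pos: [499.9, -121.1, 159.5]
orientation: [[-0.963, -0.234, 0.135], [-0.232, 0.972, 0.033], [-0.14, 0.001, -0.99]]
wrist_force: [0.2, -1.3, 0.5]
opening: -0.1
grip_force: 1.0
```

Emit:
step_arm:
  deltas: "0 0 0.001 0 0 0; 0 0 0.002 0 0 0; 0 0 0.003 0 0 0; 0 0 0.004 0 0 0; 0 0 0.005 0 0 0; 0 0 0.006 0 0 0; 0 0 0.006 0 0 0; 0 0 0.006 0 0 0; 0 0 0.006 0 0 0; 0 0 0.006 0 0 0"

```text
time_s: 5.3
tcp_pos: [500.1, -121.1, 158.1]
orientation: [[-0.963, -0.234, 0.136], [-0.232, 0.972, 0.033], [-0.14, 0.0, -0.99]]
wrist_force: [-4.2, -1.4, 6.1]
opening: 0.0
grip_force: 3.6
```

```bash
python3 - <<'E'
from h import *
F=[]
for k in range(4):
    c=cam('scene'); s=arm.sense(); F.append(s['wrist_force'])
print(s['tcp_pos'],np.round(F,1))
w=pts(c); y=np.radians(13.6);ax=np.array([np.cos(y),np.sin(y)]);C=np.array([547,-111])
q=w[240:300,300:375].reshape(-1,3); col=c['image'][240:300,300:375].reshape(-1,3)
d=q[:,:2]-C; a=d@ax+10; b=d@[-ax[1],ax[0]]
m=(a>10)&(a<70)&(abs(b)<30)&(q[:,2]>165)
p=np.polyfit(a[m],q[m][:,2],1);print('flap slope deg',np.degrees(np.arctan(p[0])),p,m.sum(),q[m][:,2].max())
E
```

```text
[ 500.11134355 -121.10823841  158.12520743] [[-4.3 -2.4  6.6]
 [-4.6 -0.7  6.8]
 [-4.  -0.7  6.6]
 [-4.4 -1.9  6.2]]
flap slope deg 38.215212299440104 [  0.78735241 154.20008434] 316 207.06838203067807
```

The stop has been reached: the force rose to 6 N and the flap sits at about 38–40°. I relax the sideways load slightly.

Emit:
step_arm:
  deltas: "0.0003 0 0 0 0 0; 0.0006 0 0 0 0 0; 0.001 0 0 0 0 0; 0.001 0 0 0 0 0; 0.001 0 0 0 0 0; 0.001 0 0 0 0 0; 0.001 0 0 0 0 0; 0.001 0 0 0 0 0; 0.001 0 0 0 0 0; 0.001 0 0 0 0 0"

```text
time_s: 6.33
tcp_pos: [500.1, -121.1, 158.1]
orientation: [[-0.963, -0.234, 0.136], [-0.232, 0.972, 0.033], [-0.14, 0.0, -0.99]]
wrist_force: [-2.4, -0.1, 6.6]
opening: 0.2
grip_force: 3.2
```

```bash
python3 - <<'E'
from h import *
F=[];Z=[]
for k in range(4):
    c=cam('scene'); s=arm.sense(); F.append(s['wrist_force'])
print(s['tcp_pos'],np.mean(F,0).round(1))
i=c['image'][200:350,240:440,::-1];cv2.imwrite('pics/s4.png',cv2.resize(i,(800,600),interpolation=cv2.INTER_CUBIC))
w=pts(c); y=np.radians(13.6);ax=np.array([np.cos(y),np.sin(y)]);C=np.array([547,-111])
q=w[240:300,300:375].reshape(-1,3)
d=q[:,:2]-C; a=d@ax+10; b=d@[-ax[1],ax[0]]
m=(a>12)&(a<60)&(abs(b)<30)&(q[:,2]>168)
print('flap',np.degrees(np.arctan(np.polyfit(a[m],q[m][:,2],1)[0])))
E
```

```text
[ 500.08542216 -121.1131927   158.1549965 ] [-3.2 -1.   5.9]
flap 39.83609600887072
```

View pics/s4.png

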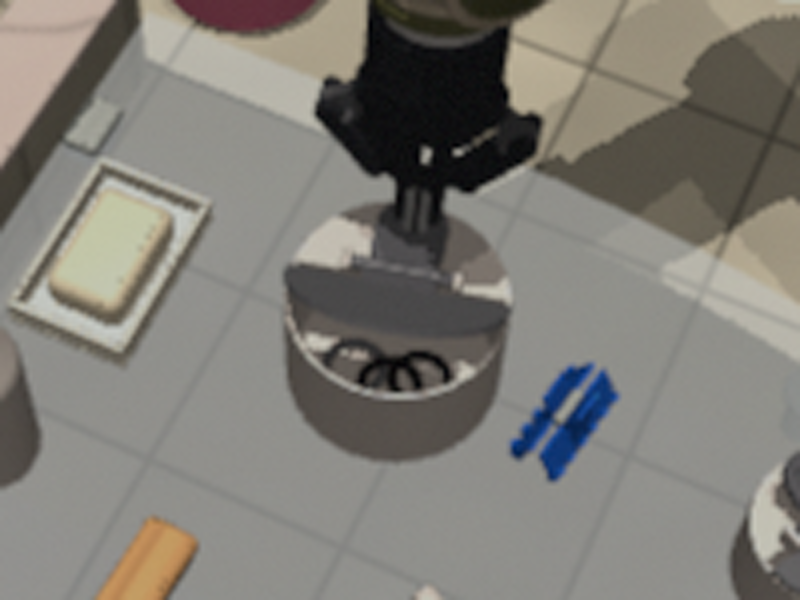

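The flap is fully open at 40°, the tub's outline is in the same place, and the press is steady at about 6 N. I'm handing in.

```bash
python3 -c "
from cell import arm
print(arm.sign_off())"
```

```text
the job is handed in; nothing more can be done
None
```

The larger caddy's paddle is held fully down at about 6 N with the flap open at about 40°; in the camera view the caddy has not moved and nothing else on the shelf was touched, and the job is handed in.

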